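# Close the dust flap of a watch movement tray

## Robot

A 6-joint arm with a two-finger parallel gripper is mounted at the origin on the work surface. World frame = base frame: x ahead of the robot, y to its left, z up, the work surface at z = 0. Lengths are in mm, angles in rad, forces in N, time in s.
With the tool pointing down it reaches from about 300 to 775 mm from the base axis. Payload 14.6 kg.
Tool frame: the origin (TCP) lies midway between the tips of the shut fingers; the grasp point (between the pads) lies manip.grasp_offset behind it (manip.grasp_offset is the distance from the TCP to the grasp point, in mm); z points along the fingers, y is the direction in which the jaws open and shut (so a half turn about z gives the same grasp; the last joint's range is limited). The gripper opens to 94 mm and grips with 3 to 60 N. Pads are 16 mm wide; open, the fingers measure 119 mm over their backs; the gripper's body (75 mm by 177 mm) begins 78 mm behind the grasp point.
Start: joints at [-1.222, 0.3, 1.521, -0, 1.321, -0.067], TCP at [222.149, -503.129, 205.446] pointing down, gripper open.
Joint ranges: [-3.03, 3.03], [-0.79, 2.21], [0.23, 2.52], [-1.04, 4.18], [0, 3.07], [-2.55, 2.55]. Speed limits (rad/s): [2.22, 2.22, 2.57, 3.14, 3.14, 3.14].

## Interface

Orientations are given as [roll, pitch, yaw] about the fixed x, y, z axes, in that order (R = Rz(yaw) Ry(pitch) Rx(roll)).
In Python, from cell import monitor, vision, order, manip gives the robot as it stands.
- The arm moves only by the shell command python3 -m jog 'ROWS' [FORCE]. ROWS is JSON, a list of rows, each a list of 7 numbers: the shift along the tool's x, y, z in cm, then the turn, a rotation vector about the tool's x, y, z in rad, then the opening in per cent of the stroke, from 0 (shut) to 100 (fully open). In form: [[tx, ty, tz, rx, ry, rz, jaw], ...]. A call has 1 to 8 rows; each row shifts and turns the commanded pose from where the row before left it, along the tool's axes as they then stand; what a row does not reach is not made up. A row lasts 1/10 s, in which the tool goes at most 50 mm and 8.59 degrees, less where a joint would pass 70% of its speed; a pose out of reach is approached as far as the arm can. A call is refused whole if a number of a shift passes 5 or a number of a turn 0.15, either way. A call with a gripper value outside its range is refused whole. The fingers move at their own pace and stop on an object; FORCE is the grip in N (left out, the last holds). Time passes only in rows, so rows that do not move let the fingers close. It gives the time, the measured TCP pose, the force and the opening at its end, in the units of the state.
- monitor.read_state(): the state, without advancing time (a new reading comes with each control period).
- vision.camera(name): name is "scene" or "top" or "wrist"; returns a dict with "color" (420x560x3 uint8, blue, green, red), "fx", "fy", "cx", "cy" (pixels), "cam_to_world" (4x4, takes a point from camera to world coordinates); the wrist camera has in their place "tool_from_camera" (4x4, takes a point from camera to tool coordinates, whose origin is the TCP and whose axes are the flange's). Camera axes: x right, y down, z forward; pixel columns grow to the right and rows downward; lengths in mm; the calibration is good to about 2 mm. A picture is of the moment at which its call begins: read the wrist's pose just before it. There is no depth.
- order.sign_off(): hands the job in, once; it reports no verdict.
The state is a dict: "clock": time; "joints": joint angles; "qd": joint speeds; "effort": joint torques, N m; "eef_pos": TCP position; "eef_rot": TCP orientation; "wrist_force": force on the tool from outside, world axes, zero at the start; "moment": the same for the moment, N m; "finger_gap": finger opening in mm.
Only numpy, scipy, OpenCV 4.12 (cv2) and the standard library are available. Lean on these libraries where they do the work, as an engineer would, in place of code of your own. Each camera call takes 0.05 s, during which the arm holds its last target.

## Task

Close the dust cover over the open watch movement: push the standing flap over with the fingertips until it lies flat on the tray, then, keeping it pressed flat, push it along by its raised step until its free edge is fully home beneath the retaining lip, where it stays down by itself when you let go. Nothing is to be gripped: work on the flap's outer face only, do not touch the rubber lining on its inside, and leave the watch movement and the things lying round the tray where they are.

Things in the scene. Friction and masses are not known exactly. Their poses are not given: they have to be found in the camera images.
- tray: Shallow aluminium tray screwed to the bench, 147 mm long (its x, from -70 to +77 mm), 130 mm wide (y), side walls 40 mm high. Origin: on the bench under its middle; z up. Its x axis points from the flap's hinge to the retaining lip, roughly away from the robot (within about 30 degrees); the flap folds over towards +x.
- hinge_line (a point): Point on the tray at the middle of the hinge axis when the carriage reads 0: x -55 mm, y 0, 40 mm above the bench. The axis is level and runs along the tray's y. It shifts along the tray's x by the value of joint carriage.
- lip_edge (a point): Middle of the lower edge, towards the hinge, of the retaining lip: a flat strip 130 mm wide, 3 mm thick on the wall at the tray's +x end (tray x 51 to 77 mm, underside 45.5 mm, top 48.5 mm above the bench). This point: tray x 51 mm, 45.5 mm up. The flat flap's upper face is 43 mm above the bench, so it passes beneath with 2.5 mm to spare.
- flap (a joint): Angle of the flap about its hinge, rad: 0 lying flat on the tray walls (stop), 1.57 upright, 1.95 leaning back (stop). It starts about upright (1.3 to 1.75). A spring stands it up: it takes about 0.13 N m at most to fold, and springs up again from flat if it is let go before it is tucked. Beneath the lip it rests at 0 to about 0.04.
- carriage (a joint): The flap's hinge slides along the tray's x on a stiff carriage that stays where it is left (about 4 N to move): 0 m towards the robot (starts at 0 to 0.003), 0.020 m fully towards the lip (stop). At 0 the flat flap's edge is 6 mm short of the lip; at 0.020 it is 14 mm beneath it.
- flap_edge (a point): Middle of the flap's free edge, on its outer face (the upper face when flat), 100 mm from the hinge axis. The flap is a white plastic plate 124 mm wide and 3 mm thick, its outer face 3 mm off the hinge axis; x of this frame runs from the hinge to the free edge, z out of the outer face.
- flap_step (a point): Foot of the raised step on the flap's outer face, in the middle, 60 mm from the hinge axis: a block 60 mm wide (along the hinge), 20 mm long (60 to 80 mm from the hinge), 6 mm high, whose upright face towards the hinge takes a fingertip. Between hinge and step the outer face is plain.
- liner: Black rubber lining 76 x 104 x 3 mm on the inner face of the flap (the underside when flat), not to be touched. Origin on the hinge axis.
- watch: Round open watch movement, 42 mm across, 13 mm high, loose on the tray floor (4 mm above the bench). Origin: centre of its underside.
- die: Small black cone-topped opener die standing on the bench beside the tray, 26 mm across, 28 mm high. Origin: centre of its underside.
- pad: White plastic block 34 x 30 x 26 mm on the bench beside the tray. Origin: centre of its underside.
- jar: Small amber oil jar with a black cap, 28 mm across, 42 mm high, on the bench beside the tray. Origin: centre of its underside.
- driver: Small screwdriver 130 mm long lying on the bench beside the tray, along its own x. Origin: under its middle.
Not all that is in view belongs to the job. Of the things that look like the tray, the smaller one is meant.

How it is judged:
By the outcome, as a careful person would: the job done as asked, in the order asked, and still so for the second after the job is handed in, with the robot touching nothing.
It also fails if it takes over 35 s, if anything falls off the work surface, if the arm or the gripper's body presses on something with over 40 N, if the wrist force passes 120 N, or if a joint passes its speed limit or range.

## Working session

There is one attempt and no reset: what is moved stays moved. The work goes in short steps, Python scripts to look and compute and a shell command to move; the robot and the scene stay as the last step left them, time stands still between calls to the robot, and variables do not carry over. Pictures are saved under pics/ and viewed, and the job is handed in when it is done.

```bash
ls; mkdir -p pics; cat > h.py <<'E'
import numpy as np,cv2
from cell import monitor,vision,order,manip
E
python3 - <<'E'
from h import *
s=monitor.read_state();print(s)
print(manip.grasp_offset)
for n in ["scene","top"]:
    c=vision.camera(n);cv2.imwrite(f"pics/{n}0.png",c["color"])
    print(n,c["fx"],c["fy"],c["cx"],c["cy"],np.round(c["cam_to_world"],4).tolist())
    np.savez(f"{n}0.npz",**c)
E
```

```text
pics
{'clock': 0.0, 'joints': array([-1.22155151e+00,  3.00503685e-01,  1.52158618e+00,  7.90930303e-06,
        1.32069492e+00, -6.65495173e-02]), 'qd': array([-5.73608800e-04,  1.48323115e-03, -1.22617873e-03, -8.05725259e-05,
       -2.72225042e-04,  1.72661247e-04]), 'effort': array([ 1.56609127e-03, -5.31807196e+01, -3.52736557e+01,  7.09055574e-02,
        2.44342204e-02, -5.22872779e-05]), 'eef_pos': array([ 222.08815252, -502.877867  ,  204.86629804]), 'eef_rot': array([-3.14040367e+00, -8.69213299e-05,  4.15792318e-01]), 'wrist_force': array([1.3020718 , 0.686751  , 0.24763225]), 'moment': array([-0.01477037,  0.0187625 ,  0.05784375]), 'finger_gap': 93.95453776432365}
18.8
scene 379.0123988845844 379.0123988845844 272.59523559817484 207.70593030432403 [[-0.0547, 0.689, -0.7226, 1026.549], [0.9985, 0.0362, -0.0411, 87.3727], [-0.0021, -0.7238, -0.69, 543.1684], [0.0, 0.0, 0.0, 1.0]]
top 398.79507818743383 398.79507818743383 277.56567704393655 203.347131858901 [[-0.0113, -0.9854, 0.1701, 367.7441], [-0.9999, 0.0115, 0.0001, 37.3855], [-0.0021, -0.1701, -0.9854, 965.7464], [0.0, 0.0, 0.0, 1.0]]
```

View pics/scene0.png

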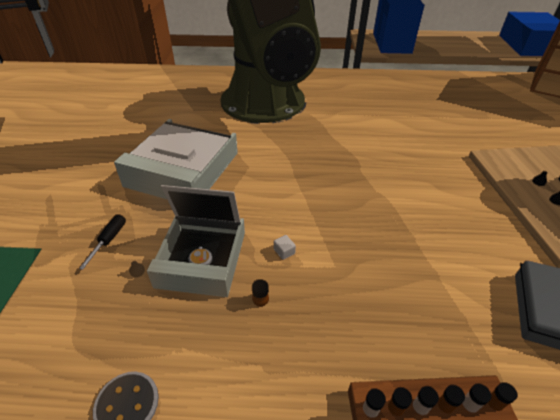

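View pics/top0.png

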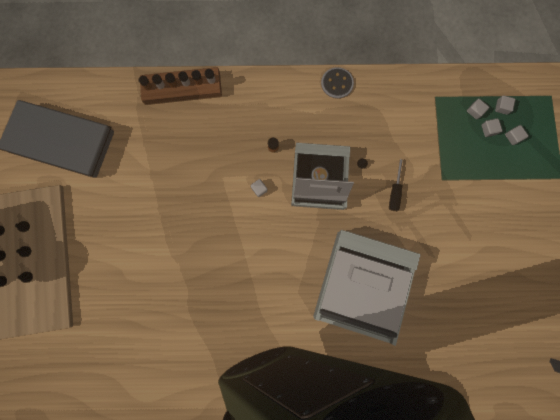

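Two tray-like things are in view:
- The larger, already closed box is at scene (180,155), top (368,285).
- The smaller one, with a standing flap and the watch inside, is at scene (203,240), top (321,176).

The smaller one fits the description. I'll confirm it with an enlarged crop.

```bash
python3 - <<'E'
from h import *
a=cv2.imread("pics/top0.png")[130:220,280:365];b=cv2.imread("pics/scene0.png")[175:305,140:255]
a=cv2.resize(a,None,fx=6,fy=6,interpolation=cv2.INTER_CUBIC);b=cv2.resize(b,None,fx=4.5,fy=4.5,interpolation=cv2.INTER_CUBIC)
a=cv2.convertScaleAbs(a,alpha=1.5)
cv2.imwrite("pics/ca.png",a);cv2.imwrite("pics/cb.png",b)
E
```

```text
(no output)
```

View pics/ca.png

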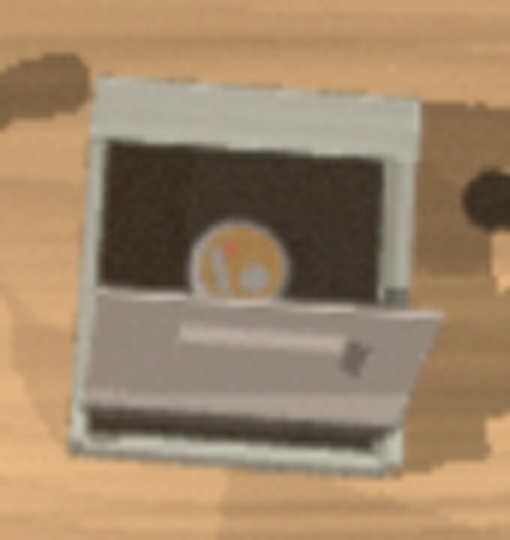

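View pics/cb.png

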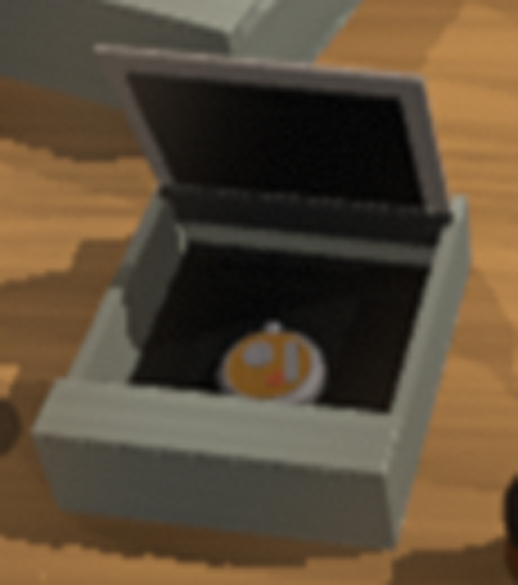

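The crop confirms it: a small aluminium tray with the lip at its far end, a standing flap with its step facing the robot, and the watch inside. Next I'll get the tray pose from the lip corners in both views.

```bash
cat >> h.py <<'E'
def ray(c,u,v,z):
    T=c["cam_to_world"];d=T[:3,:3]@np.array([(u-c["cx"])/c["fx"],(v-c["cy"])/c["fy"],1]);o=T[:3,3]
    return o+d*(z-o[2])/d[2]
def proj(c,p):
    T=np.linalg.inv(c["cam_to_world"]);q=T[:3,:3]@p+T[:3,3]
    return np.array([c["fx"]*q[0]/q[2]+c["cx"],c["fy"]*q[1]/q[2]+c["cy"]])
E
python3 - <<'E'
from h import *
t=dict(np.load("top0.npz"));s=dict(np.load("scene0.npz"))
A=lambda u,v,z:ray(t,280+u/6,130+v/6,z)
B=lambda u,v,z:ray(s,140+u/4.5,175+v/4.5,z)
M=np.array([[77,65],[77,-65],[51,65],[51,-65]])
W1=np.array([A(97,78,48.5),A(420,100,48.5),A(90,138,48.5),A(413,158,48.5)])
W2=np.array([B(388,470,48.5),B(35,435,48.5),B(395,408,48.5),B(62,380,48.5)])
R1=np.array([A(72,455,40),A(402,474,40)])
print(W1.round(1),W2.round(1),R1.round(1))
def fit(M,W):
    m=M.mean(0);w=W.mean(0);a=M-m;b=W-w
    th=np.arctan2((a[:,0]*b[:,1]-a[:,1]*b[:,0]).sum(),(a*b).sum())
    c,s_=np.cos(th),np.sin(th);return th,w-np.array([[c,-s_],[s_,c]])@m
M3=np.vstack([M,[[-70,65],[-70,-65]]])
print(fit(M3,np.vstack([W1[:,:2],R1[:,:2]])),fit(M,W1[:,:2]),fit(M,W2[:,:2]))
# flap free edge outer: triangulate
for a,b in (((90,290),(425,78)),((443,315),(97,47))):
    r=[]
    for c,(u,v) in ((t,(280+a[0]/6,130+a[1]/6)),(s,(140+b[0]/4.5,175+b[1]/4.5))):
        p=ray(c,u,v,0);r.append((c["cam_to_world"][:3,3],p))
    P=[];N=np.zeros((3,3));n=np.zeros(3)
    for o,p in r:
        d=(p-o)/np.linalg.norm(p-o);Q=np.eye(3)-np.outer(d,d);N+=Q;n+=Q@o
    print("edge",np.linalg.solve(N,n).round(1))
# objects
for nm,c in (("top",t),("scene",s)):pass
for n,(u,v) in dict(jar=(273.5,144),pad=(259,187),die=(362,163),drv=(398,185)).items(): print(n,ray(t,u,v,20).round())
E
```

```text
[[ 672.3   -8.7   48.5]
 [ 661.7 -137.3   48.5]
 [ 647.5   -5.5   48.5]
 [ 637.7 -133.5   48.5]] [[ 676.2   -6.2   48.5]
 [ 667.9 -134.4   48.5]
 [ 649.1   -7.6   48.5]
 [ 642.8 -131.8   48.5]] [[ 521.2    3.6   40. ]
 [ 512.2 -125.4   40. ]]
(np.float64(-0.07640778009072578), array([589.50646562, -66.31491366])) (np.float64(-0.08191254518609525), array([591.02853934, -65.9999293 ])) (np.float64(-0.05651541571878068), array([595.08130674, -66.36225299]))
edge [565.2  -0.8 134.3]
edge [ 554.4 -125.3  134.4]
jar [680.  46.  20.]
pad [572.  82.  20.]
die [ 629. -170.   20.]
drv [ 573. -255.   20.]
```

Tray: yaw is about -0.07 rad, origin about (591,-66), hinge about (536,-62). The flap stands at about 1.32 rad. Next I'll shut the fingers and turn yaw to -0.07.

```bash
cat >> h.py <<'E'
from scipy.spatial.transform import Rotation as Ro
TH=-0.073;O=np.array([590.5,-66.3,0])
Rt=Ro.from_euler('z',TH).as_matrix()
def here():
    s=monitor.read_state();R=Ro.from_euler('xyz',s["eef_rot"]).as_matrix()
    p=Rt.T@(s["eef_pos"]-O);f=Rt.T@s["wrist_force"]
    # tilt & yaw err
    z=Rt.T@R[:,2];print("t",round(s["clock"],2),"tray p",p.round(1),"z",z.round(3),"x",(Rt.T@R[:,0]).round(3),"F",f.round(1),"M",s["moment"].round(2),"gap",round(s["finger_gap"],1))
    return s,R,p
def to(p,tilt=0):
    s,R,q=here();d=R.T@(Rt@(np.array(p)-q))
    z=np.array([np.sin(tilt),0,-np.cos(tilt)]);y=np.array([0,-1,0]);x=np.cross(y,z)
    Rd=Rt@np.array([x,y,z]).T
    print("shift cm",(d/10).round(2),"rotvec",Ro.from_matrix(R.T@Rd).as_rotvec().round(3))
E
python3 -m jog '[[0,0,0,0,0,0.12,0],[0,0,0,0,0,0.12,0],[0,0,0,0,0,0.12,0],[0,0,0,0,0,0.128,0],[0,0,0,0,0,0,0]]' 20
python3 - <<'E'
from h import *
to([-78,0,205],0)
E
```

```text
clock: 0.6
eef_pos: [222.1, -503.0, 205.1]
eef_rot: [-3.141, 0.0, -0.074]
wrist_force: [0.2, -0.5, 0.7]
finger_gap: 57.4
t 0.6 tray p [-335.6 -462.4  205.1] z [-0.     0.001 -1.   ] x [ 1.    -0.001 -0.   ] F [ 0.2 -0.5  0.7] M [ 0.02  0.04 -0.02] gap 57.4
shift cm [ 2.570e+01 -4.627e+01  3.000e-02] rotvec [-0.001  0.    -0.001]
```

```bash
python3 -m jog '[[1.8,-3.3,0,0,0,0,0],[1.8,-3.3,0,0,0,0,0],[1.8,-3.3,0,0,0,0,0],[1.8,-3.3,0,0,0,0,0],[1.8,-3.3,0,0,0,0,0],[1.8,-3.3,0,0,0,0,0],[1.8,-3.3,0,0,0,0,0],[1.8,-3.3,0,0,0,0,0]]'
python3 -m jog '[[1.8,-3.3,0,0,0,0,0],[1.8,-3.3,0,0,0,0,0],[1.8,-3.3,0,0,0,0,0],[1.8,-3.3,0,0,0,0,0],[1.8,-3.3,0,0,0,0,0],[1.8,-3.3,0,0,0,0,0],[0,0,0,0,0,0,0]]'
python3 - <<'E'
from h import *
to([-78,0,205],0)
E
```

```text
clock: 1.4
eef_pos: [385.4, -248.8, 205.5]
eef_rot: [3.142, -0.0, -0.068]
wrist_force: [0.4, -0.5, 0.1]
finger_gap: 0.3
clock: 2.1
eef_pos: [508.1, -57.5, 205.0]
eef_rot: [-3.141, 0.0, -0.065]
wrist_force: [0.9, -1.1, 0.3]
finger_gap: 0.4
t 2.1 tray p [-82.9   2.7 205. ] z [-0.     0.001 -1.   ] x [ 1.     0.008 -0.   ] F [ 1.  -1.1  0.3] M [-0.04  0.04  0.02] gap 0.4
shift cm [0.48 0.28 0.  ] rotvec [-0.001  0.     0.008]
```

Next I'll take pictures to check the flap and gripper geometry from here, including the wrist view.

```bash
python3 - <<'E'
from h import *
w=vision.camera("wrist");s=vision.camera("scene")
cv2.imwrite("pics/w1.png",w["color"]);cv2.imwrite("pics/s1.png",cv2.resize(s["color"][120:310,90:330],None,fx=3,fy=3,interpolation=cv2.INTER_CUBIC))
E
```

```text
(no output)
```

View pics/w1.png

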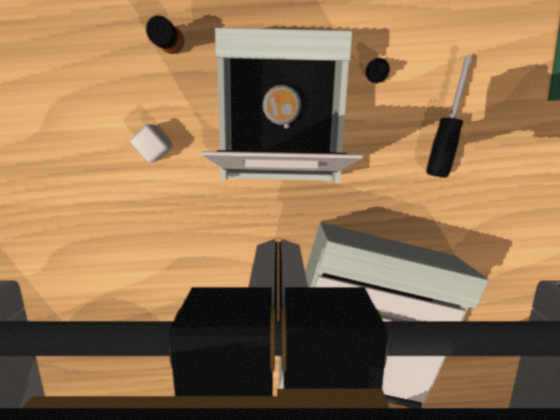

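View pics/s1.png

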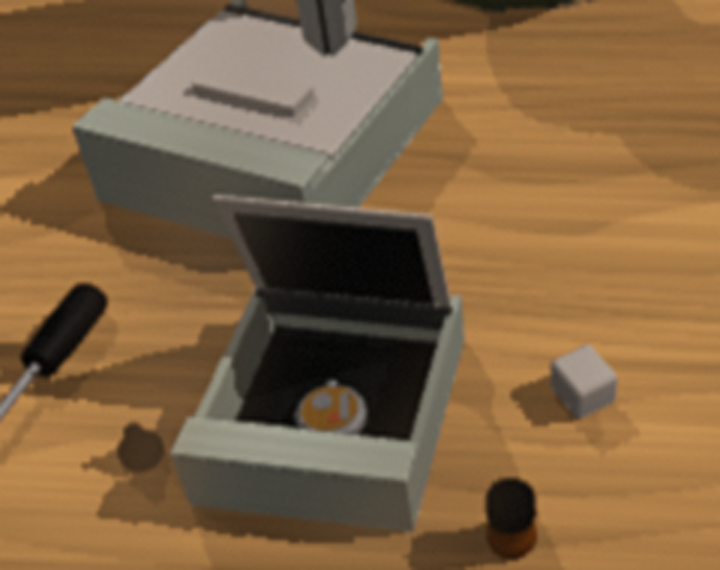

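The wrist view shows the tray square to the tool. The lip's far corners are at (216,29) and (352,31), its inner edge at (218,58) to (350,61), and the flap's free edge at about (203,153) to (361,157). I'll cross-check the tray pose with these.

```bash
python3 - <<'E'
from h import *
s,R,p=here()
c=vision.camera("wrist");T=np.eye(4);T[:3,:3]=R;T[:3,3]=s["eef_pos"];c["cam_to_world"]=T@c["tool_from_camera"]
for u,v,m in ((216,29,(77,65)),(352,31,(77,-65)),(218,58,(51,65)),(350,61,(51,-65))):
    q=ray(c,u,v,48.5);print((Rt.T@(q-O)).round(1),m)
for u,v in((203,153),(361,157)):print("edge",[(Rt.T@(ray(c,u,v,z)-O)).round(1).tolist() for z in (132,137)])
for u,v in((225,180),(340,182)):print("rear",(Rt.T@(ray(c,u,v,40)-O)).round(1))
print((Rt.T@(ray(c,282,104,17)-O)).round(1))
E
```

```text
t 2.2 tray p [-84.    0.  205.1] z [-0.001 -0.    -1.   ] x [ 1.     0.005 -0.001] F [ 0.5  0.4 -1.1] M [-0.04  0.01  0.01] gap 0.4
[77.6 59.6 48.5] (77, 65)
[ 76.5 -69.2  48.5] (77, -65)
[52.4 58.8 48.5] (51, 65)
[ 50.4 -69.   48.5] (51, -65)
edge [[-31.2, 59.0, 132.0], [-30.8, 57.9, 137.0]]
edge [[-33.7, -64.7, 132.0], [-33.2, -63.5, 137.0]]
rear [-68.1  57.9  40. ]
rear [-69.7 -67.5  40. ]
[12.3 -3.8 17. ]
```

```bash
python3 -m jog '[[0,0.3,3,0,0,0,0],[0,0,3,0,0,0,0],[0,0,3,0,0,0,0],[0,0,3,0,0,0,0],[0,0,0,0,0.133,0,0],[0,0,0,0,0.133,0,0],[0,0,0,0,0.133,0,0],[0,0,0,0,0,0,0]]'
python3 - <<'E'
from h import *
to([-53.5,-3,84],0.4)
E
```

```text
clock: 3.05
eef_pos: [504.1, -64.3, 84.6]
eef_rot: [3.141, -0.4, -0.073]
wrist_force: [0.0, -0.1, 0.2]
finger_gap: 0.5
t 3.05 tray p [-86.4  -4.3  84.6] z [ 0.389 -0.001 -0.921] x [0.921 0.    0.389] F [ 0.  -0.1  0.2] M [0.06 0.2  0.01] gap 0.5
shift cm [ 3.   -0.13  1.33] rotvec [0.001 0.    0.   ]
```

```bash
python3 -m jog '[[0.7,0,0.3,0,0,0,0],[0.7,0,0.3,0,0,0,0],[0.7,0,0.3,0,0,0,0],[0.55,0,0.2,0,0,0,0],[0,0,0,0,0,0,0]]'
python3 - <<'E'
from h import *
here()
s=vision.camera("scene");w=vision.camera("top")
a=cv2.resize(s["color"][150:310,110:280],None,fx=3.4,fy=3.4,interpolation=cv2.INTER_CUBIC)
cv2.imwrite("pics/s2.png",a)
E
```

```text
clock: 3.55
eef_pos: [536.1, -65.6, 85.4]
eef_rot: [3.142, -0.398, -0.072]
wrist_force: [0.2, -0.2, 0.0]
finger_gap: 0.2
t 3.55 tray p [-54.3  -3.3  85.4] z [ 0.388  0.    -0.922] x [0.922 0.001 0.388] F [ 0.2 -0.1  0. ] M [ 0.05  0.18 -0.02] gap 0.2
```

View pics/s2.png

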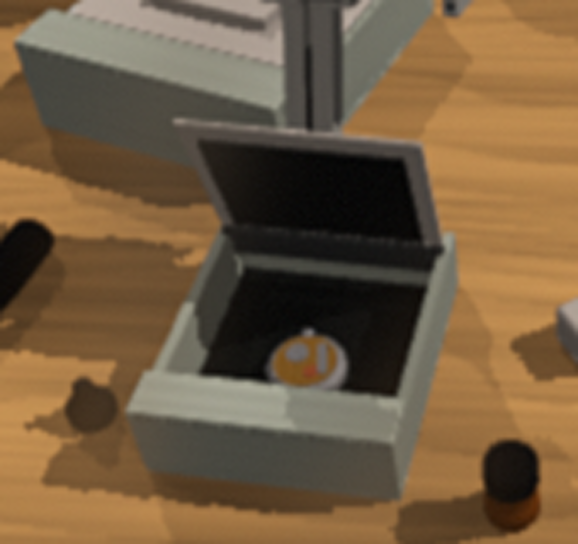

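```bash
python3 -m jog '[[0.43,0,0.34,0,-0.1,0,0],[0.43,0,0.34,0,-0.1,0,0],[0.37,0,0.23,0,-0.1,0,0],[0.37,0,0.23,0,-0.1,0,0],[0,0,0,0,0,0,0]]'
python3 - <<'E'
from h import *
here()
s=vision.camera("scene");w=vision.camera("top")
a=cv2.resize(s["color"][150:310,110:280],None,fx=3.4,fy=3.4,interpolation=cv2.INTER_CUBIC)
cv2.imwrite("pics/s3.png",a)
E
```

```text
clock: 4.15
eef_pos: [554.6, -67.0, 78.3]
eef_rot: [3.142, 0.003, -0.072]
wrist_force: [-0.8, 0.4, 0.3]
finger_gap: 0.5
t 4.15 tray p [-35.8  -3.3  78.3] z [-0.003 -0.    -1.   ] x [ 1.     0.001 -0.003] F [-0.9  0.3  0.3] M [0.01 0.09 0.01] gap 0.5
```

View pics/s3.png

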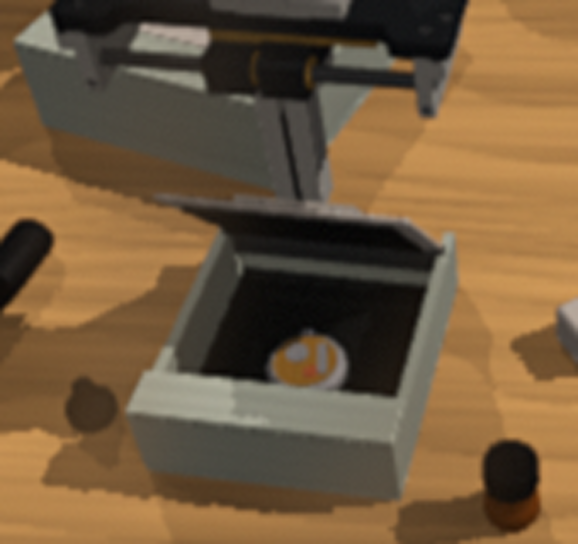

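The flap is folding cleanly with the tip on its plain face. I'll continue along the arc.

```bash
python3 -m jog '[[0.38,0,0.25,0,0,0,0],[0.38,0,0.25,0,0,0,0],[0.3,0,0.38,0,0,0,0],[0.3,0,0.38,0,0,0,0],[0.2,0,0.43,0,0,0,0],[0.2,0,0.43,0,0,0,0],[0,0,0,0,0,0,0]]'
python3 - <<'E'
from h import *
here()
s=vision.camera("scene");w=vision.camera("top")
a=cv2.resize(s["color"][150:310,110:280],None,fx=3.4,fy=3.4,interpolation=cv2.INTER_CUBIC)
cv2.imwrite("pics/s4.png",a)
E
```

```text
clock: 4.95
eef_pos: [571.1, -68.2, 56.8]
eef_rot: [-3.142, 0.001, -0.072]
wrist_force: [0.5, -0.7, 0.8]
finger_gap: 0.5
t 4.95 tray p [-19.2  -3.3  56.8] z [-0.001  0.    -1.   ] x [ 1.     0.001 -0.001] F [ 0.6 -0.7  0.8] M [ 0.04 -0.03 -0.02] gap 0.5
```

View pics/s4.png

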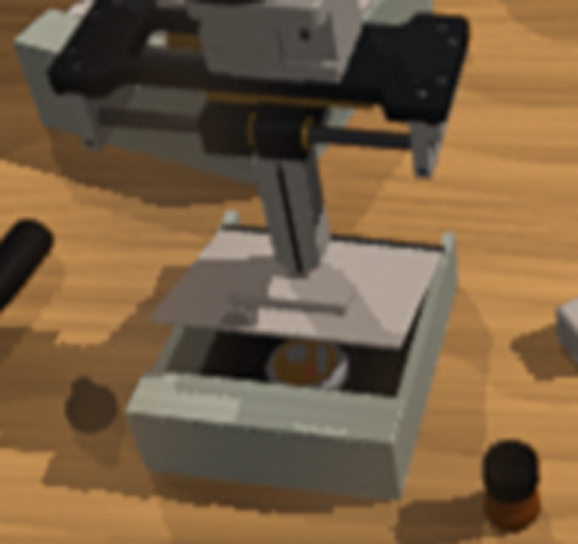

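```bash
python3 -m jog '[[0.1,0,0.4,0,0,0,0],[0.1,0,0.4,0,0,0,0],[0.05,0,0.3,0,0,0,0],[0.05,0,0.2,0,0,0,0],[0,0,0,0,0,0,0]]'
python3 - <<'E'
from h import *
here()
E
python3 -m jog '[[0,0,0.1,0,0,0,0],[0,0,0,0,0,0,0]]'
python3 - <<'E'
from h import *
here()
s=vision.camera("scene");w=vision.camera("top")
a=cv2.resize(s["color"][150:310,110:280],None,fx=3.4,fy=3.4,interpolation=cv2.INTER_CUBIC)
cv2.imwrite("pics/s5.png",a)
E
```

```text
clock: 5.55
eef_pos: [574.0, -68.4, 44.2]
eef_rot: [-3.142, 0.001, -0.072]
wrist_force: [0.2, -1.1, 0.9]
finger_gap: 0.7
t 5.55 tray p [-16.3  -3.3  44.2] z [-0.001  0.    -1.   ] x [ 1.     0.001 -0.001] F [ 0.3 -1.1  0.9] M [ 0.03 -0.1  -0.01] gap 0.7
clock: 5.75
eef_pos: [574.0, -68.3, 43.5]
eef_rot: [-3.142, 0.001, -0.072]
wrist_force: [0.6, 0.7, -0.3]
finger_gap: 0.3
t 5.75 tray p [-16.3  -3.2  43.5] z [-0.001  0.    -1.   ] x [ 1.     0.001 -0.001] F [ 0.5  0.7 -0.3] M [ 0.04 -0.16  0.  ] gap 0.3
```

View pics/s5.png

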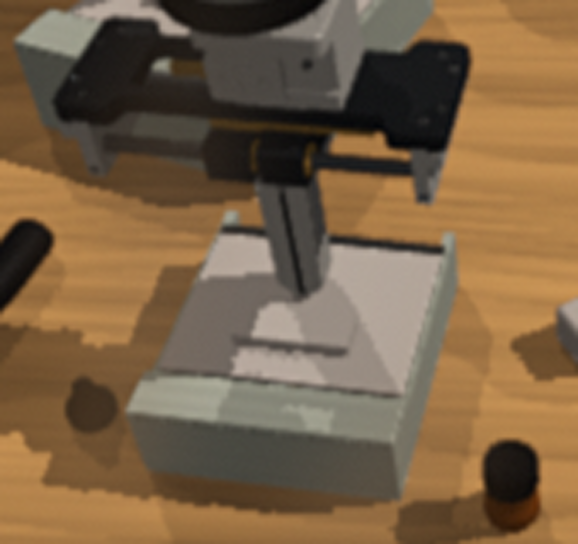

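The flap is almost flat and its edge is short of the lip. I'll press until the force shows contact with the walls.

```bash
for i in 1 2; do python3 -m jog '[[0,0,0.06,0,0,0,0],[0,0,0,0,0,0,0]]' >/dev/null
python3 - <<'E'
from h import *
here()
E
done
```

```text
t 6.05 tray p [-16.2  -3.3  43.1] z [-0.001  0.    -1.   ] x [ 1.     0.001 -0.001] F [-0.7  0.6  5.4] M [0.04 0.24 0.02] gap 0.4
t 6.25 tray p [-16.2  -3.3  43. ] z [-0.001 -0.    -1.   ] x [ 1.     0.001 -0.001] F [-3.6  0.2  9.4] M [ 0.12  0.59 -0.01] gap 0.6
```

Flat and pressed at about 9 N. I'll ease the press slightly and slide to the foot of the step, about 13 mm ahead.

```bash
python3 -m jog '[[0.2,0,-0.05,0,0,0,0],[0.2,0,0,0,0,0,0],[0.2,0,0,0,0,0,0],[0.2,0,0,0,0,0,0],[0.2,0,0,0,0,0,0],[0,0,0,0,0,0,0]]'
python3 - <<'E'
from h import *
here()
E
python3 -m jog '[[0.2,0,0.02,0,0,0,0],[0.2,0,0,0,0,0,0],[0,0,0,0,0,0,0]]'
python3 - <<'E'
from h import *
here()
s=vision.camera("scene");w=vision.camera("wrist")
a=cv2.resize(s["color"][150:310,110:280],None,fx=3.4,fy=3.4,interpolation=cv2.INTER_CUBIC)
cv2.imwrite("pics/s6.png",a);cv2.imwrite("pics/w6.png",w["color"])
E
```

```text
clock: 6.85
eef_pos: [583.9, -69.2, 43.1]
eef_rot: [3.141, 0.002, -0.072]
wrist_force: [-3.0, -0.3, 6.7]
finger_gap: 0.2
t 6.85 tray p [-6.3 -3.3 43.1] z [-0.002 -0.    -1.   ] x [ 1.     0.001 -0.002] F [-2.9 -0.5  6.7] M [-0.07  0.52 -0.01] gap 0.2
clock: 7.15
eef_pos: [588.0, -69.5, 43.0]
eef_rot: [3.141, 0.001, -0.072]
wrist_force: [-1.8, -0.5, 7.6]
finger_gap: 0.4
t 7.15 tray p [-2.2 -3.4 43. ] z [-0.001 -0.    -1.   ] x [ 1.     0.001 -0.001] F [-1.8 -0.6  7.6] M [-0.06  0.55  0.01] gap 0.4
```

View pics/s6.png

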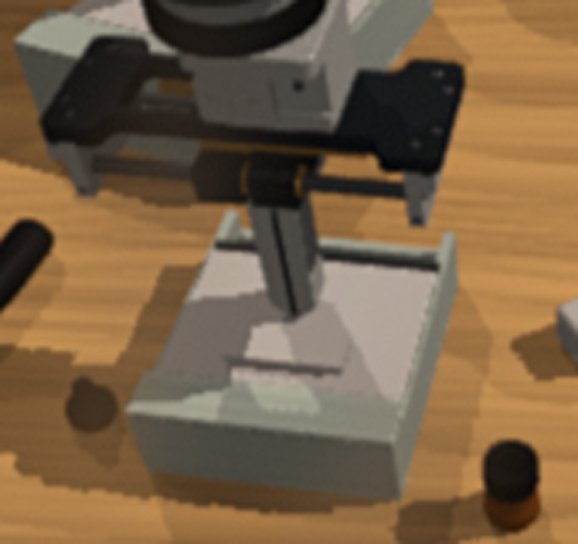

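View pics/w6.png

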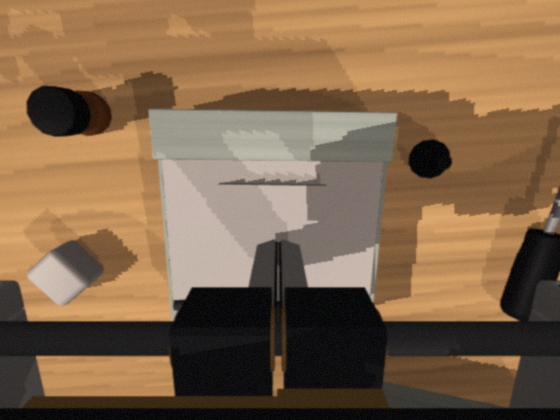

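The picture shows friction has carried the flap partly under the lip already, with the step still some mm ahead of the tip. I'll ease the press so the tip slips forward to the step while still holding the flap down.

```bash
python3 -m jog '[[0,0,-0.04,0,0,0,0],[0,0,0,0,0,0,0]]'
python3 -m jog '[[0.2,0,0,0,0,0,0],[0.2,0,0,0,0,0,0],[0,0,0,0,0,0,0]]'
python3 - <<'E'
from h import *
here()
s=vision.camera("scene");w=vision.camera("wrist")
a=cv2.resize(s["color"][150:310,110:280],None,fx=3.4,fy=3.4,interpolation=cv2.INTER_CUBIC)
cv2.imwrite("pics/s7.png",a);cv2.imwrite("pics/w7.png",w["color"])
E
```

```text
clock: 7.45
eef_pos: [588.0, -69.5, 43.1]
eef_rot: [3.141, 0.001, -0.072]
wrist_force: [-1.3, -0.9, 4.3]
finger_gap: 0.5
clock: 7.75
eef_pos: [591.9, -69.8, 43.1]
eef_rot: [3.141, 0.002, -0.072]
wrist_force: [-2.9, -1.5, 6.2]
finger_gap: 0.5
t 7.75 tray p [ 1.7 -3.4 43.1] z [-0.002 -0.    -1.   ] x [ 1.     0.001 -0.002] F [-2.7 -1.7  6.2] M [-0.21  0.55  0.05] gap 0.5
```

View pics/s7.png

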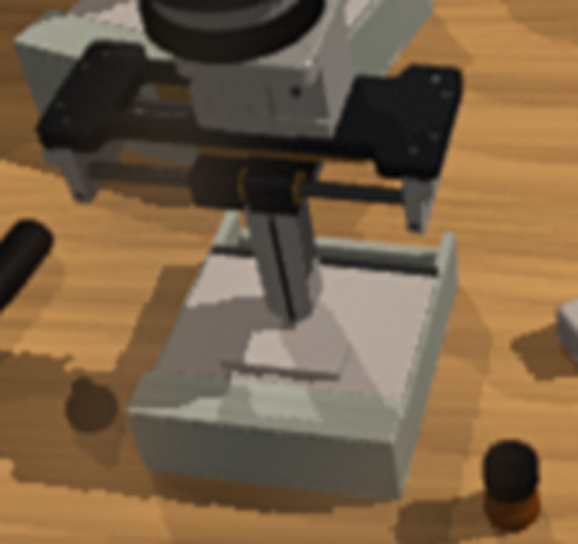

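View pics/w7.png

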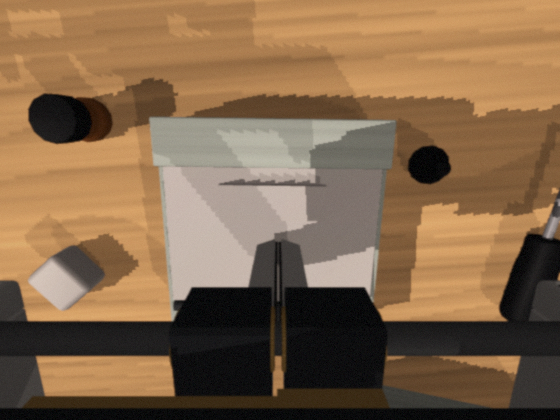

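```bash
python3 -m jog '[[0,0,-0.06,0,0,0,0],[0,0,0,0,0,0,0]]'
python3 -m jog '[[0.1,0,0,0,0,0,0],[0.1,0,0,0,0,0,0],[0.1,0,0,0,0,0,0],[0,0,0,0,0,0,0]]'
python3 - <<'E'
from h import *
s,R,p=here()
w=vision.camera("wrist")
cv2.imwrite("pics/w8.png",w["color"])
c=w;T=np.eye(4);T[:3,:3]=R;T[:3,3]=s["eef_pos"];c["cam_to_world"]=T@c["tool_from_camera"]
print("tip front px",proj(c,s["eef_pos"]+R[:,0]*8),"step px for c=.",[(k,proj(c,O+Rt@np.array([5+k,-3,49])).round(1)) for k in (0,5,10,15,20)])
print("step back edge",[(k,proj(c,O+Rt@np.array([25+k,-3,49])).round(1)) for k in (0,5,10,15,20)])
E
```

```text
clock: 8.05
eef_pos: [592.0, -69.7, 43.4]
eef_rot: [-3.142, 0.001, -0.072]
wrist_force: [-1.0, -0.6, 1.5]
finger_gap: 0.4
clock: 8.45
eef_pos: [595.2, -69.8, 43.5]
eef_rot: [-3.142, 0.001, -0.072]
wrist_force: [0.1, -0.1, 0.8]
finger_gap: 0.3
t 8.45 tray p [ 4.9 -3.2 43.5] z [-0.001  0.    -1.   ] x [ 1.     0.001 -0.001] F [ 0.1 -0.1  0.8] M [ 0.05 -0.03 -0.01] gap 0.3
tip front px [278.14676168 239.83458012] step px for c=. [(0, array([277.8, 255.8])), (5, array([277.8, 247.8])), (10, array([277.8, 239.8])), (15, array([277.8, 231.6])), (20, array([277.8, 223.3]))]
step back edge [(0, array([277.8, 223.3])), (5, array([277.8, 214.9])), (10, array([277.8, 206.3])), (15, array([277.8, 197.7])), (20, array([277.9, 188.9]))]
```

View pics/w8.png

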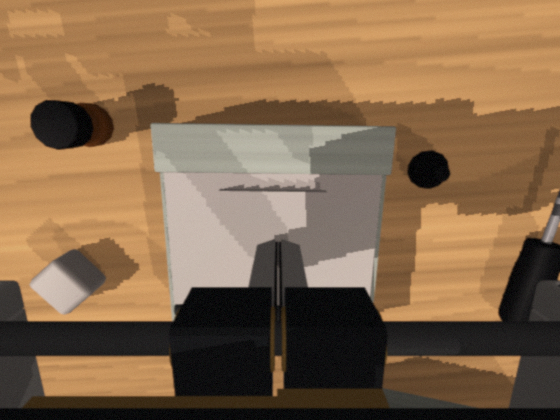

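In the wrist picture the step's far edge is at row 190. That puts the carriage at about 17–18 mm, with the step face about 9 mm ahead of the tip. The tip now slips, since the step moved relative to it. I'll go on to the step face.

```bash
python3 -m jog '[[0.2,0,0,0,0,0,0],[0.2,0,0,0,0,0,0],[0.2,0,0,0,0,0,0],[0.1,0,0,0,0,0,0],[0,0,0,0,0,0,0]]'
python3 - <<'E'
from h import *
here()
E
python3 -m jog '[[0.1,0,0.03,0,0,0,0],[0.1,0,0.03,0,0,0,0],[0,0,0,0,0,0,0]]'
python3 - <<'E'
from h import *
s,R,p=here()
w=vision.camera("wrist");cv2.imwrite("pics/w9.png",w["color"]);print(w["tool_from_camera"].round(2))
E
```

```text
clock: 9.0
eef_pos: [602.2, -70.4, 43.6]
eef_rot: [3.142, 0.001, -0.072]
wrist_force: [0.5, 0.6, 1.5]
finger_gap: 0.5
t 9.0 tray p [12.  -3.3 43.6] z [-0.001 -0.    -1.   ] x [ 1.     0.001 -0.001] F [0.5 0.7 1.5] M [ 0.05 -0.17  0.04] gap 0.5
clock: 9.3
eef_pos: [604.0, -70.6, 43.1]
eef_rot: [3.142, 0.001, -0.072]
wrist_force: [-3.1, -0.5, 3.3]
finger_gap: 0.2
t 9.3 tray p [13.8 -3.3 43.1] z [-0.001 -0.    -1.   ] x [ 1.     0.001 -0.001] F [-3.  -0.7  3.3] M [0.09 0.51 0.01] gap 0.2
[[-0.0000e+00 -9.7000e-01 -2.6000e-01  7.4400e+01]
 [ 1.0000e+00 -0.0000e+00 -0.0000e+00 -1.1000e-01]
 [ 0.0000e+00 -2.6000e-01  9.7000e-01 -1.8011e+02]
 [ 0.0000e+00  0.0000e+00  0.0000e+00  1.0000e+00]]
```

View pics/w9.png

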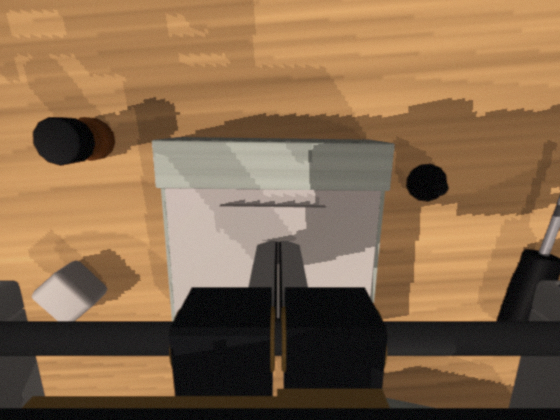

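```bash
for i in 1 2 3; do python3 -m jog '[[0.1,0,0.02,0,0,0,0],[0,0,0,0,0,0,0]]' >/dev/null
python3 - <<'E'
from h import *
here()
E
done
```

```text
t 9.55 tray p [14.8 -3.3 43. ] z [-0.001 -0.    -1.   ] x [ 1.     0.001 -0.001] F [-2.4  0.5  5.5] M [ 0.06  0.7  -0.01] gap 0.8
t 9.75 tray p [15.9 -3.3 42.9] z [-0.001 -0.    -1.   ] x [ 1.     0.001 -0.001] F [-3.   0.3  7.1] M [0.15 0.72 0.06] gap 0.1
t 9.95 tray p [17.  -3.3 42.9] z [-0. -0. -1.] x [ 1.     0.001 -0.   ] F [-3.5  0.2  7.7] M [ 0.08  0.65 -0.02] gap 0.3
```

```bash
for i in 1 2 3; do python3 -m jog '[[0.07,0,0,0,0,0,0],[0,0,0,0,0,0,0]]' >/dev/null
python3 - <<'E'
from h import *
here()
E
done
python3 - <<'E'
from h import *
w=vision.camera("wrist");cv2.imwrite("pics/w10.png",w["color"])
s=vision.camera("scene")
cv2.imwrite("pics/s10.png",cv2.resize(s["color"][150:310,110:280],None,fx=3.4,fy=3.4,interpolation=cv2.INTER_CUBIC))
E
```

```text
t 10.15 tray p [17.7 -3.3 42.9] z [-0. -0. -1.] x [ 1.     0.001 -0.   ] F [-3.8 -0.1  7.4] M [0.03 0.76 0.  ] gap 0.3
t 10.35 tray p [18.1 -3.3 42.8] z [-0.001 -0.    -1.   ] x [ 1.     0.001 -0.001] F [-5.5 -0.2  8.4] M [0.12 1.07 0.01] gap 0.2
t 10.55 tray p [18.7 -3.3 42.8] z [-0.001 -0.    -1.   ] x [ 1.     0.001 -0.001] F [-7.1 -0.5  8.6] M [ 0.11  1.19 -0.01] gap 0.7
```

View pics/w10.png

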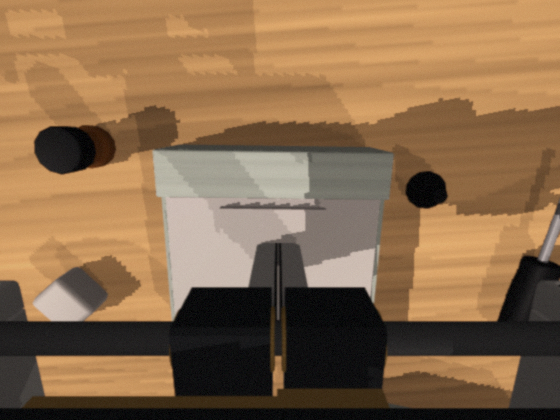

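View pics/s10.png

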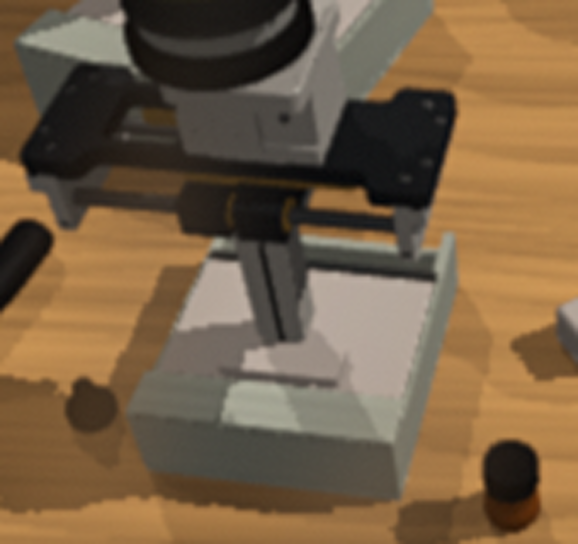

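The forward force is rising. The step's far edge (row 207) is now about 6 mm from the lip edge (row 197), which matches a carriage reading near 20 mm. I'll push a little more to confirm the stop.

```bash
for i in 1 2 3 4; do python3 -m jog '[[0.07,0,0,0,0,0,0],[0,0,0,0,0,0,0]]' >/dev/null
python3 - <<'E'
from h import *
here()
E
done
```

```text
t 10.85 tray p [19.  -3.3 42.7] z [-0.003 -0.    -1.   ] x [ 1.     0.001 -0.003] F [-8.7 -0.1 10.2] M [0.14 1.81 0.06] gap 0.2
t 11.05 tray p [19.1 -3.3 42.6] z [-0.004  0.    -1.   ] x [ 1.     0.001 -0.004] F [-13.3  -0.2  11.9] M [ 0.14  2.65 -0.01] gap 0.2
t 11.25 tray p [19.2 -3.3 42.4] z [-0.006  0.    -1.   ] x [ 1.     0.001 -0.006] F [-18.   -0.1  13.6] M [ 0.17  3.42 -0.02] gap 0.3
t 11.45 tray p [19.4 -3.3 42.3] z [-0.007  0.    -1.   ] x [ 1.     0.001 -0.007] F [-21.1   0.1  16.2] M [ 0.26  4.23 -0.01] gap 0.3
```

A hard stop: position has stalled at 19 mm and force is at 21 N. I'll relieve the push and lift straight off, so the carriage isn't dragged back.

```bash
python3 -m jog '[[-0.2,0,-0.05,0,0,0,0],[-0.1,0,-0.15,0,0,0,0],[0,0,-0.3,0,0,0,0],[0,0,-1,0,0,0,0],[-0.5,0,-3,0,0,0,0],[0,0,-4,0,0,0,0],[-2,0,-4,0,0,0,0],[0,0,0,0,0,0,0]]'
python3 -m jog '[[-4,0,-2,0,0,0,0],[-4,0,0,0,0,0,0],[0,0,0,0,0,0,0]]'
python3 - <<'E'
from h import *
s,R,p=here()
w=vision.camera("wrist");cv2.imwrite("pics/w11.png",w["color"])
c=vision.camera("scene");t=vision.camera("top")
a=cv2.resize(c["color"][150:310,110:280],None,fx=3.4,fy=3.4,interpolation=cv2.INTER_CUBIC)
cv2.imwrite("pics/s11.png",a)
cv2.imwrite("pics/t11.png",cv2.convertScaleAbs(cv2.resize(t["color"][125:225,240:420],None,fx=4.4,fy=4.4,interpolation=cv2.INTER_CUBIC),alpha=1.4))
T=np.eye(4);T[:3,:3]=R;T[:3,3]=s["eef_pos"];w["cam_to_world"]=T@w["tool_from_camera"]
print([(k,[proj(w,O+Rt@np.array([x+k,-3,z])).round(1) for x,z in((5,49),(25,49))]) for k in (10,15,20)], proj(w,O+Rt@np.array([51,-3,48.5])))
E
```

```text
clock: 12.25
eef_pos: [585.2, -69.3, 173.9]
eef_rot: [3.141, -0.008, -0.072]
wrist_force: [0.4, 0.2, -0.7]
finger_gap: 0.1
clock: 12.55
eef_pos: [501.3, -62.9, 187.6]
eef_rot: [-3.141, 0.002, -0.072]
wrist_force: [0.0, 0.2, -0.1]
finger_gap: 0.7
t 12.55 tray p [-89.3  -3.1 187.6] z [-0.002  0.    -1.   ] x [ 1.     0.001 -0.002] F [ 0.   0.2 -0.1] M [ 0.   -0.02  0.01] gap 0.7
[(10, [array([278. ,  91.6]), array([278. ,  68.6])]), (15, [array([278. ,  85.9]), array([278. ,  62.7])]), (20, [array([278. ,  80.2]), array([278. ,  56.8])])] [278.00672026  49.6837055 ]
```

View pics/w11.png

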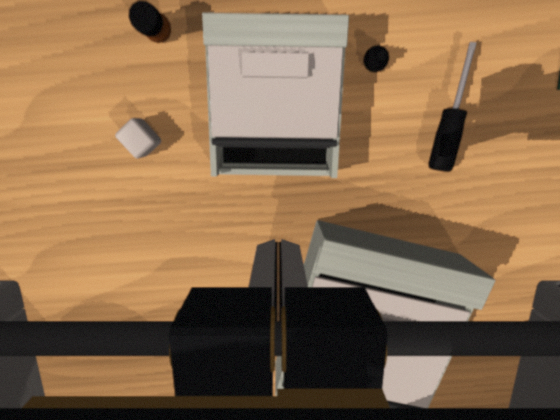

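View pics/s11.png

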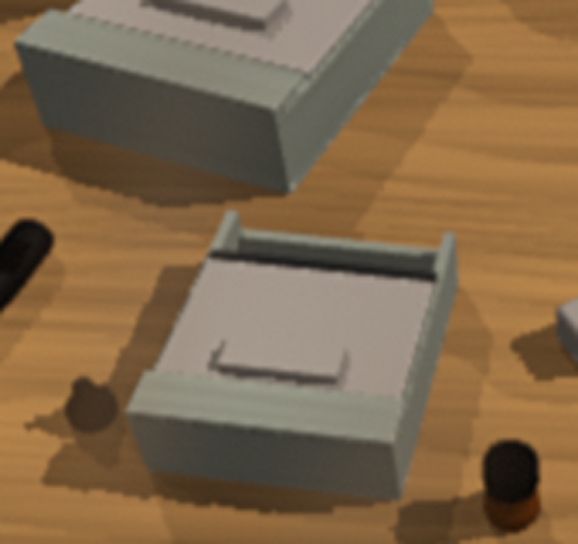

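View pics/t11.png

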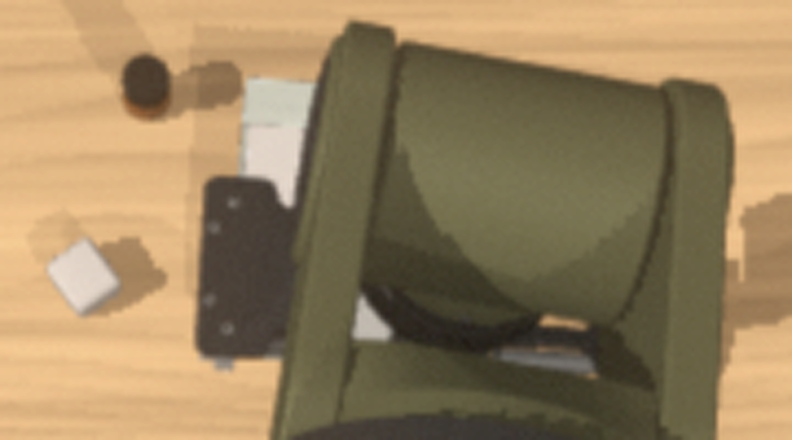

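With the robot clear, the flap stays down under the lip by itself. In the wrist view the step runs from row 52 to 76 and the lip edge is at row 45. That 7 px gap is what a carriage reading of 20 mm predicts. The pad, jar, die and driver look undisturbed, so I'm handing the job in.

```bash
python3 -c "
from h import *
print(order.sign_off())"
```

```text
the job is handed in; nothing more can be done
None
```

The dust cover is closed. I folded the flap flat with the shut fingertips on its outer face, then pushed it home at the step until it stopped hard (about 21 N, well under the limits). It stayed down beneath the lip after I lifted clear, at 12.6 s of the 35 s.

**Last checks:** The step sits about 6 mm from the lip, as expected with the carriage fully at 20 mm. The wrist force is back to zero, and the pad, jar, die and driver look unmoved. The watch was last seen undisturbed just before the cover closed and can't be seen now.

**What did not go as asked:**
- **Travel along the tray:** most of the first 16 mm or so of carriage travel came from friction under the pressed fingertip, not from the step. Only about the last 4 mm ran with the tip near or against the step, and only the hard push at the end clearly showed step contact.
- **Light press:** I eased the press to about 1–2 N while moving the tip up to the step, with the flap already under the lip.
- **Tray position:** the camera views disagreed by up to about 5 mm on the tray, which did not affect the work.

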